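Gauge a centrifuge sleeve and sort it

TASK

Check the blue centrifuge tube sleeve that lies in the white cradle: lift it out and slide its open end gently along the steel pin of the bench gauge until it will go no further. If its rim comes right up against the gauge's round brass shoulder the sleeve is good: draw it off and lay it flat back in the white cradle; if it stops visibly short of the shoulder, the rubber cushion inside has crept up the bore: draw it off and lay it flat in the red reject tray. Leave the grey spare sleeve, the yellow-lidded sample cup and the blue bottle where they are.

Things in the scene. Friction and masses are not known exactly. Their poses are not given: they have to be found in the camera images.
- sleeve_mid (a point): Centre of the blue sleeve: a square plastic centrifuge insert 38 x 38 mm across and 90 mm long, 0.07 to 0.12 kg, flat sides to grip. Its x axis runs along its length to the open end; z is up as it lies (centre 19 mm over its underside). Closed end at x = -45 mm.
- sleeve_rim (a point): Middle of the open end's rim (a 2 mm grey lip), 47 mm along x from the sleeve's centre; axes as the sleeve's. Behind it runs a round bore of 20 mm diameter, on the x axis. A stiff rubber cushion closes the bore inside; how deep it sits differs each time, can hardly be seen from outside and does not change under gentle pushing.
- gauge: Bench gauge, fixed: base plate x -33 to +77 mm, 84 mm wide, top 12 mm up; grey upright behind the shoulder, 46 mm wide, 98 mm high (black knob on it to 111 mm), carrying a brass round shoulder (40 mm diameter) and the steel pin. Origin on the worktop under the shoulder's face; z up. The level pin points along -x: a sleeve slides on along +x, open end leading, its x parallel to the gauge's x.
- pin_tip (a point): Tip of the steel pin, on its axis, 72 mm over the worktop. The pin is 17 mm in diameter and 55 mm long from shoulder to tip; its last 12 mm taper to 9 mm.
- shoulder (a point): Centre of the shoulder's face, on the pin's axis, 72 mm over the worktop; axes as the gauge's. On a good sleeve the rim touches this face (sleeve centre 47 mm before it). In a bad one the pin's tip meets the cushion first and a gap of up to 25 mm stays between rim and shoulder. A gap of 1 to 4 mm may be judged either way.
- cradle: White cradle, fixed, 112 x 90 mm, a place for one sleeve lying along its x axis, open end to +x at the start. Origin under its centre on the worktop, z up. Floor 6 mm up (a sleeve in it has its centre 25 mm up). End lips and corner ribs 14 mm high enclose 102 x 48 mm; the middle 64 mm of both long sides is free for fingers.
- reject_tray: Red open tray, fixed, 140 x 112 mm, 32 mm high (rim 146 x 118 mm outside), longer along its x axis, walls 4 mm thick, floor 4 mm up. Origin under its centre on the worktop, z up. A sleeve lying in it has its centre 23 mm up; it fits lengthwise along x.
- spare_sleeve_mid (a point): Centre of the grey spare sleeve, same size as the blue one, lying loose on the worktop. Bystander.
- sample_cup: Sample cup with yellow lid, 62 mm diameter, 67 mm high, loose. Origin under its centre. Bystander.
- stain_bottle: Small blue bottle with white cap, 34 mm diameter, 67 mm high, loose. Origin under its centre. Bystander.
Things that resemble listed ones, but are neither listed nor needed, are in the scene too. Of the things shaped like the part that bears sleeve_mid, the blue one is meant.

How it is judged:
By the outcome, as a careful person would: the job done as asked, in the order asked, and still so for the second after the job is handed in, with the robot touching nothing.
It also fails if it takes over 38 s, if anything falls off the work surface, if the arm or the gripper's body presses on something with over 40 N, if the wrist force passes 120 N, or if a joint passes its speed limit or range.

ROBOT

A 6-joint arm with a two-finger parallel gripper is mounted at the origin on a cart in front of the work surface, level with it; the furniture and walls round the work are solid. World frame = base frame: x ahead of the robot, y to its left, z up, the work surface at z = 0. Lengths are in m, angles in rad, forces in N, time in s.
With the tool pointing down it reaches from about 0.325 to 0.775 m from the base axis. Payload 5.5 kg.
Tool frame: the origin (TCP) lies between the finger pads; the fingertips stand 8 mm ahead of it and the grasp point (between the pads) lies 11 mm behind it (tcp_to_tips is the distance from the TCP to the fingertips, in m); z points along the fingers, y is the direction in which the jaws open and shut (so a half turn about z gives the same grasp; the last joint's range is limited). The gripper opens to 88 mm and grips with 3 to 60 N. Pads are 20 mm wide; open, the fingers measure 115 mm over their backs; the gripper's body (75 mm by 178 mm) begins 61 mm behind the grasp point.
Start: joints at [-1.175, 0.091, 1.231, -0, 1.82, -0.057], TCP at [0.262, -0.54, 0.231] pointing down, gripper open.
Joint ranges: [-2.87, 2.87], [-0.86, 2.18], [0.17, 2.46], [-1.51, 4.65], [0.06, 2.69], [-2.65, 2.65]. Speed limits (rad/s): [2.57, 2.57, 3.01, 3.14, 3.14, 3.14].

INTERFACE

Orientations are given as a unit quaternion [w, x, y, z].
In Python, from bench import * gives the robot as it stands. Calls block until the motion is done:
- move_to(position, orientation): joint-space move of the TCP to a pose.
- move_l(position, speed=0.15, orientation=None): straight line of the TCP; orientation=None keeps the orientation; speed is the mean speed in m/s.
- movej(angles): joint-space move.
- gripper_open() and close(): open the fingers fully, or close them until they stop; the grip force is fixed at half the most.
- hold(seconds).
- inverse_kinematics(position, orientation): joint angles nearest the present ones, or None.
- state(): the state.
- get_image(name): name is "side" or "top"; returns a dict with "frame" (420x560x3 uint8, blue, green, red), "depth" (420x560 float32, m along the optical axis (not along the pixel's ray), 0 where there is no reading), "camera_matrix" (3x3 intrinsics, pixels), "k1" (the pictures are not rectified: a ray, as slopes to the right and down, at radius r is drawn at 1 + k1 r^2 times it, then the intrinsics apply), "view" (4x4, takes a point from world to camera coordinates). Camera axes: x right, y up, looking along -z (the intrinsics and any distortion apply to the point x, -y, -z); pixel columns grow to the right and rows downward; lengths in m; the calibration is good to about 2 mm. A picture is of the moment at which its call begins.
A pose or a line that the arm cannot do raises IKError and nothing moves.
- job_done(): hands the job in, once; it reports no verdict.
The state is a dict: "time": time; "joint_pos": joint angles; "dq": joint speeds; "joint_torque": joint torques, N m; "ee_pos": TCP position; "ee_rot": TCP orientation; "ft_force": force on the tool from outside, world axes, zero at the start; "moment": the same for the moment, N m; "finger_gap": finger opening in m.
Only numpy, scipy, OpenCV 4.12 (cv2) and the standard library are available. Lean on these libraries where they do the work, as an engineer would, in place of code of your own. Each camera call takes 0.05 s, during which the arm holds its last target.

## Working session

There is one attempt and no reset: what is moved stays moved. The work goes in short steps, each a Python script; the robot and the scene stay as the last script left them, time stands still between calls to the robot, and variables do not carry over. Pictures are saved under pics/ and viewed, and the job is handed in when it is done.

```bash
mkdir -p pics && ls && python3 - <<'E'
from bench import *
import cv2, numpy as np, pickle
s=state(); print(s['time'],s['ee_pos'],s['ee_rot'],s['finger_gap'])
for n in ('side','top'):
    d=get_image(n); pickle.dump(d,open(f'{n}0.pkl','wb')); cv2.imwrite(f'pics/{n}0.png',d['frame'])
    print(n,d['camera_matrix'],d['k1'],d['view'])
E
```

```text
pics
0.0 [ 0.26237165 -0.53926986  0.22953126] [-9.47654496e-04  9.74482374e-01  2.24461972e-01 -1.65224656e-04] 0.08766100240763372
side [[480.97866689   0.         282.19059357]
 [  0.         480.97866689 205.47311506]
 [  0.           0.           1.        ]] -0.006137831411308162 [[ 0.99955914  0.02582985 -0.01464021 -0.53510004]
 [-0.00361461  0.5952958   0.80349851 -0.35125432]
 [ 0.0294695  -0.80309136  0.59512672 -0.62375629]
 [ 0.          0.          0.          1.        ]]
top [[503.01203991   0.         280.25744177]
 [  0.         503.01203991 212.40500367]
 [  0.           0.           1.        ]] -0.12152247246604342 [[-7.72649336e-02 -9.97010379e-01  6.59116677e-04  4.99825057e-01]
 [ 9.75839415e-01 -7.54887089e-02  2.05033880e-01 -4.94602972e-01]
 [-2.04371150e-01  1.64851211e-02  9.78754654e-01 -8.97795368e-01]
 [ 0.00000000e+00  0.00000000e+00  0.00000000e+00  1.00000000e+00]]
```

View pics/side0.png

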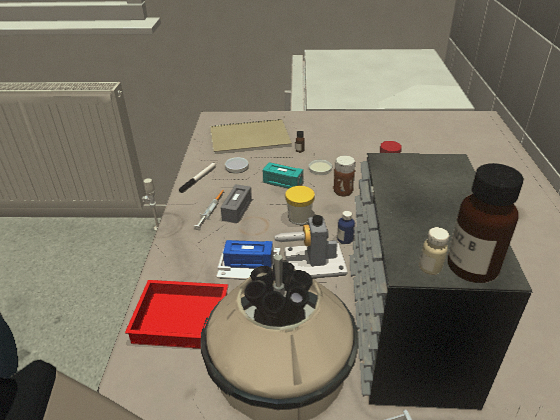

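View pics/top0.png

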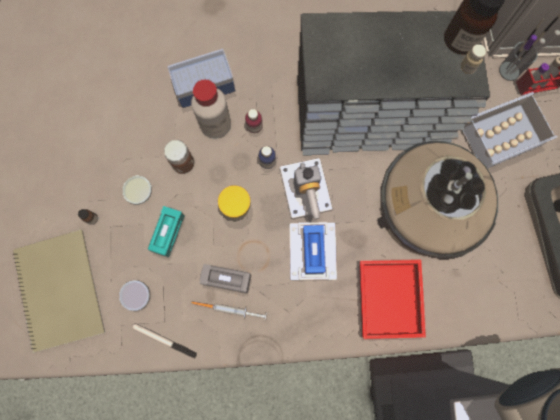

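```bash
cat > h.py <<'E'
import numpy as np, cv2, pickle
def slopes(d,uv):
    K=d['camera_matrix']; uv=np.atleast_2d(np.float64(uv))
    dist=np.array([d['k1'],0,0,0.])
    return cv2.undistortPoints(uv.reshape(-1,1,2),K,dist).reshape(-1,2)
def rays(d,uv):
    s=slopes(d,uv); V=d['view']; R=V[:3,:3]
    c=-R.T@V[:3,3]
    r=np.c_[s[:,0],-s[:,1],-np.ones(len(s))]@R
    return c,r
def onplane(d,uv,z):
    c,r=rays(d,uv); return c+r*((z-c[2])/r[:,2])[:,None]
def pts(d,uv):
    uv=np.atleast_2d(uv).astype(int); c,r=rays(d,uv)
    return c+r*d['depth'][uv[:,1],uv[:,0]][:,None]
def proj(d,P):
    V=d['view']; P=np.atleast_2d(P); c=P@V[:3,:3].T+V[:3,3]
    x=c[:,0]/-c[:,2]; y=-c[:,1]/-c[:,2]; f=1+d['k1']*(x*x+y*y); K=d['camera_matrix']
    return np.c_[K[0,0]*x*f+K[0,2],K[1,1]*y*f+K[1,2]]
def load(n): return pickle.load(open(n+'.pkl','rb'))
def maskpts(d,lo,hi,roi):
    hsv=cv2.cvtColor(d['frame'],cv2.COLOR_BGR2HSV); m=cv2.inRange(hsv,lo,hi)
    z=np.zeros_like(m); x0,y0,x1,y1=roi; z[y0:y1,x0:x1]=m[y0:y1,x0:x1]
    return z
E
python3 - <<'E'
from h import *
d=load('top0'); f=d['frame']
c=cv2.resize(f[150:350,270:440],None,fx=3.5,fy=3,interpolation=cv2.INTER_CUBIC)
cv2.imwrite('pics/top0c.png',cv2.resize(f[150:290,270:370],None,fx=4,fy=4,interpolation=cv2.INTER_CUBIC))
d2=load('side0')
cv2.imwrite('pics/side0c.png',cv2.resize(d2['frame'][190:310,190:380],None,fx=4,fy=4,interpolation=cv2.INTER_CUBIC))
for n,d in (('top',d),('side',d2)):
    print(n,rays(d,[280,210])[0], (d['depth']>0).mean())
# height checks
d=load('top0')
for name,uv in dict(table=(250,250),sleeve=(313,240),cradle=(296,232),knob=(310,175),centrif=(400,200),rotor=(455,187),rack=(390,60),rackfr=(330,140),bluecup=(267,152),yel=(235,200),tray=(392,300)).items(): print(name,pts(d,uv).round(3))
E
```

```text
top [0.33778855 0.47579409 0.97980232] 0.9961989795918368
side [ 0.55197628 -0.27801151  0.64561238] 0.9959056122448979
table [[ 0.472  0.524 -0.   ]]
sleeve [[0.476 0.403 0.043]]
cradle [[0.499 0.432 0.007]]
knob [[0.584 0.403 0.111]]
centrif [[0.522 0.25  0.126]]
rotor [[0.524 0.17  0.185]]
rack [[0.73  0.266 0.244]]
rackfr [[0.656 0.357 0.086]]
bluecup [[0.648 0.477 0.066]]
yel [[0.559 0.543 0.066]]
tray [[0.353 0.258 0.004]]
```

View pics/top0c.png

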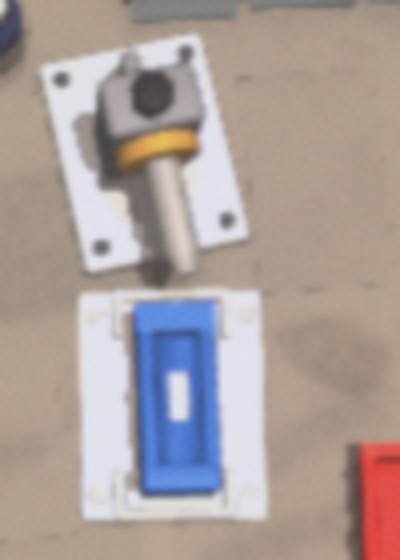

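View pics/side0c.png

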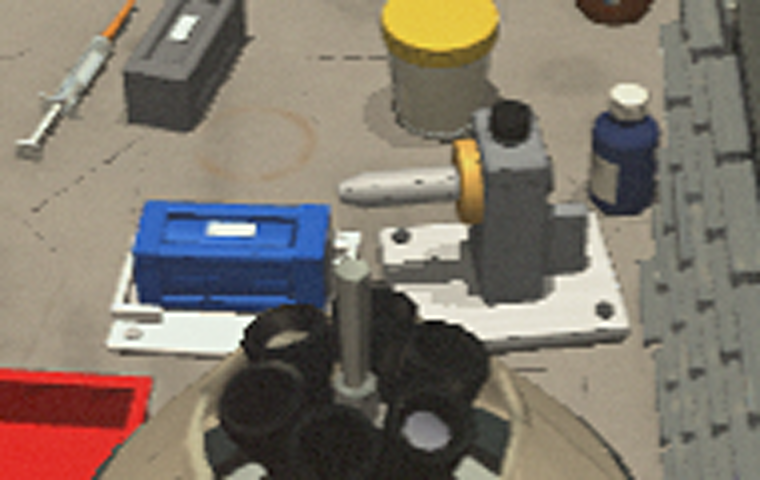

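```bash
python3 - <<'E'
from h import *
d2=load('side0'); d=load('top0')
a=cv2.resize(d2['frame'][232:282,212:292],None,fx=8,fy=8,interpolation=cv2.INTER_CUBIC)
b=cv2.resize(d['frame'][215:285,285:345],None,fx=6,fy=6,interpolation=cv2.INTER_CUBIC)
cv2.imwrite('pics/side0cc.png',a); cv2.imwrite('pics/top0cc.png',b)
E
```

```text
(no output)
```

View pics/side0cc.png

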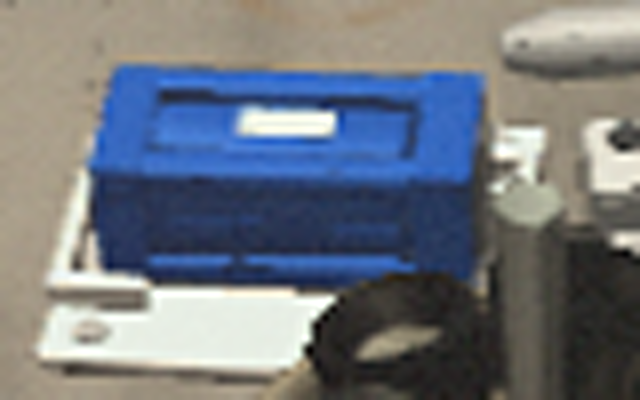

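View pics/top0cc.png

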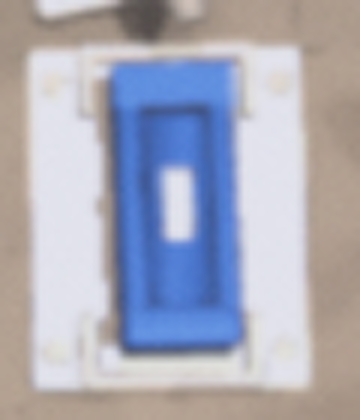

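```bash
python3 - <<'E'
from h import *
d2=load('side0'); d=load('top0')
for r in (246,250,258,262):
    print(r,[tuple(int(v) for v in d2['frame'][r,c]) for c in range(268,278)])
for r in (246,252,258,262):
    print('L',r,[tuple(int(v) for v in d2['frame'][r,c]) for c in range(220,230)])
for c in (308,313,318):
    print('T',c,[(r,)+tuple(int(v) for v in d['frame'][r,c]) for r in range(221,230)])
    print('B',c,[(r,)+tuple(int(v) for v in d['frame'][r,c]) for r in range(266,278)])
m=maskpts(d,(100,110,60),(130,255,255),(290,215,340,285))
cs,_=cv2.findContours(m,0,1); c=max(cs,key=cv2.contourArea)
box=cv2.boxPoints(cv2.minAreaRect(c)); P=onplane(d,box,0.044); print(box.round(1),P.round(4))
print(np.linalg.norm(np.diff(P[[0,1,2,3,0]],axis=0),axis=1))
# side: corners
m2=maskpts(d2,(100,90,30),(130,255,255),(215,235,280,275))
cs,_=cv2.findContours(m2,0,1); c=max(cs,key=cv2.contourArea); print(cv2.approxPolyDP(c,3,True).reshape(-1,2))
big=np.vstack([cv2.resize(x,(520,260),interpolation=cv2.INTER_CUBIC) for x in (d['frame'][200:265,140:260][:60,:120],)])
cv2.imwrite('pics/oth.png',np.vstack([cv2.resize(d['frame'][200:300,140:260],(600,500),interpolation=cv2.INTER_CUBIC)]))
cv2.imwrite('pics/oth2.png',np.vstack([cv2.resize(d2['frame'][155:225,200:310],(770,490),interpolation=cv2.INTER_CUBIC)]))
E
```

```text
246 [(190, 104, 55), (188, 102, 50), (194, 105, 52), (166, 87, 41), (90, 97, 100), (130, 155, 165), (129, 150, 161), (125, 140, 152), (125, 143, 155), (123, 139, 148)]
250 [(193, 104, 55), (193, 105, 56), (177, 97, 48), (111, 80, 68), (66, 76, 79), (151, 159, 149), (248, 251, 244), (241, 245, 238), (233, 241, 233), (229, 239, 232)]
258 [(93, 56, 42), (86, 50, 36), (73, 51, 42), (58, 58, 57), (68, 72, 75), (75, 85, 84), (110, 128, 127), (142, 162, 159), (147, 167, 166), (150, 171, 168)]
262 [(90, 57, 42), (92, 58, 38), (85, 51, 42), (61, 52, 51), (56, 63, 64), (77, 85, 87), (70, 78, 82), (75, 86, 89), (75, 86, 91), (80, 90, 96)]
L 246 [(138, 159, 171), (137, 156, 171), (139, 159, 170), (129, 152, 164), (131, 114, 115), (179, 92, 46), (191, 102, 54), (194, 107, 58), (191, 106, 56), (190, 102, 54)]
L 252 [(136, 157, 169), (133, 154, 164), (153, 151, 150), (183, 116, 75), (187, 101, 49), (185, 101, 57), (184, 102, 51), (191, 112, 64), (188, 105, 58), (186, 105, 56)]
L 258 [(177, 197, 198), (233, 245, 239), (198, 214, 219), (69, 59, 58), (89, 52, 41), (91, 52, 35), (93, 60, 42), (93, 61, 
[... 1139 characters left out ...]
46, 159, 174), (222, 181, 189, 200), (223, 203, 204, 210), (224, 185, 172, 177), (225, 197, 140, 118), (226, 219, 141, 97), (227, 223, 143, 98), (228, 224, 144, 97), (229, 223, 142, 96)]
B 318 [(266, 198, 118, 78), (267, 217, 134, 87), (268, 221, 139, 94), (269, 224, 145, 98), (270, 225, 147, 101), (271, 213, 133, 92), (272, 167, 105, 79), (273, 138, 116, 108), (274, 178, 177, 173), (275, 214, 217, 216), (276, 213, 217, 220), (277, 209, 212, 217)]
[[303.5 226. ]
 [322.6 225.3]
 [324.4 271.9]
 [305.3 272.6]] [[0.5036 0.4183 0.044 ]
 [0.5022 0.3821 0.044 ]
 [0.4141 0.387  0.044 ]
 [0.4156 0.4226 0.044 ]]
[0.03626308 0.08817879 0.03563434 0.0880903 ]
[[226 241]
 [225 265]
 [270 266]
 [271 241]]
```

View pics/oth.png

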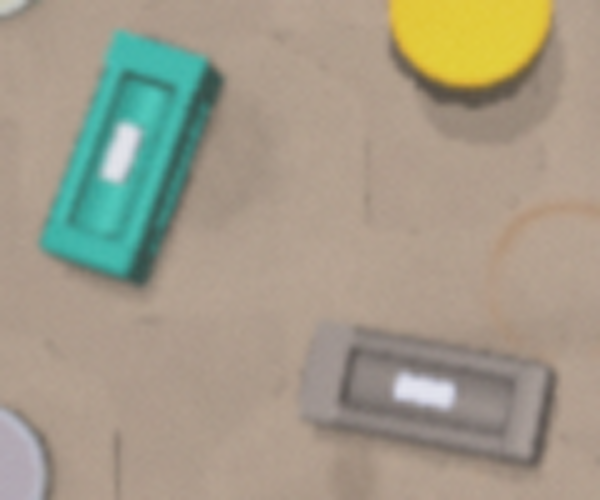

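View pics/oth2.png

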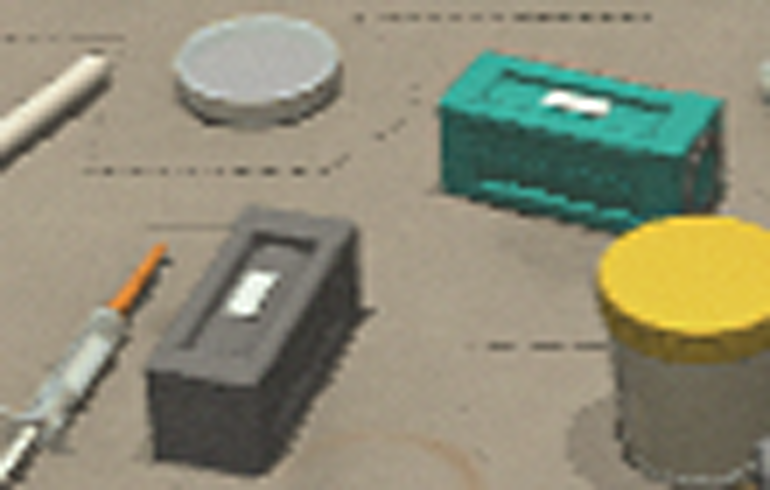

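```bash
python3 - <<'E'
from h import *
d=load('top0'); d2=load('side0')
# full cloud from both
H,W=420,560
vv,uu=np.mgrid[0:H,0:W]; uv=np.c_[uu.ravel(),vv.ravel()]
C={}
for n,dd in (('t',d),('s',d2)):
    c,r=rays(dd,uv); P=c+r*dd['depth'].ravel()[:,None]; C[n]=P.reshape(H,W,3)
# base plate: white low-sat, z near .012
P=C['t']; hsv=cv2.cvtColor(d['frame'],cv2.COLOR_BGR2HSV)
for nm,zl,zh,roi in (('base',0.006,0.018,(275,155,336,222)),('cradle',0.002,0.012,(284,219,342,284))):
    m=((hsv[...,2]>190)&(hsv[...,1]<45)).astype(np.uint8)*255
    z=np.zeros_like(m); x0,y0,x1,y1=roi; z[y0:y1,x0:x1]=m[y0:y1,x0:x1]
    pp=np.argwhere(z)[:,::-1].astype(np.float32)
    zz=0.012 if nm=='base' else 0.006
    q=onplane(d,pp,zz)[:,:2].astype(np.float32)
    # drop outliers
    med=np.median(q,0); q=q[np.linalg.norm(q-med,axis=1)<0.09]
    r=cv2.minAreaRect(q*1000); print(nm,len(q),[np.round(x,1) for x in r[:2]],round(r[2],2), cv2.boxPoints(r).round(1).tolist())
# pin from depth clouds
for n in 'ts':
    P=C[n].reshape(-1,3)
    s=(abs(P[:,0]-0.53)<0.045)&(abs(P[:,1]-0.40)<0.05)&(P[:,2]>0.066)&(P[:,2]<0.09)
    print(n,s.sum(),P[s].min(0).round(4),P[s].max(0).round(4))
    Q=P[s]
    for a in np.arange(.485,.575,.008):
        k=Q[(Q[:,0]>=a)&(Q[:,0]<a+.008)]
        if len(k): print(round(a+.004,3),len(k),'y',k[:,1].min().round(4),k[:,1].max().round(4),k[:,1].mean().round(4),'zmax',k[:,2].max().round(4))
E
```

```text
base 1126 [array([576.9, 403.9]), array([129.3,  82.6])] 8.09 [[507.1000061035156, 435.70001220703125], [518.7000122070312, 353.8999938964844], [646.7000122070312, 372.1000061035156], [635.0, 453.8999938964844]]
cradle 1542 [array([461.9, 402.7]), array([ 91. , 114.3])] 85.96 [[401.70001220703125, 361.3999938964844], [515.7000122070312, 353.29998779296875], [522.0999755859375, 444.1000061035156], [408.1000061035156, 452.20001220703125]]
t 372 [0.5107 0.3829 0.0661] [0.5748 0.4261 0.09  ]
0.513 25 y 0.3899 0.4011 0.3955 zmax 0.0797
0.521 35 y 0.3893 0.4044 0.3968 zmax 0.0845
0.529 39 y 0.3884 0.4054 0.3972 zmax 0.0811
0.537 42 y 0.3895 0.4066 0.3984 zmax 0.0839
0.545 40 y 0.3909 0.4076 0.4 zmax 0.082
0.553 37 y 0.3918 0.4091 0.4013 zmax 0.0826
0.561 63 y 0.3931 0.4211 0.4071 zmax 0.0881
0.569 82 y 0.3829 0.4244 0.4039 zmax 0.09
0.577 9 y 0.3845 0.4261 0.4071 zmax 0.0893
s 327 [0.5129 0.3818 0.066 ] [0.575  0.4183 0.0899]
0.513 18 y 0.3902 0.3993 0.3935 zmax 0.0793
0.521 33 y 0.3876 0.3999 0.3933 zmax 0.0816
0.529 36 y 0.3868 0.4011 0.3932 zmax 0.0817
0.537 46 y 0.3888 0.4048 0.3945 zmax 0.0816
0.545 36 y 0.3906 0.404 0.3954 zmax 0.0831
0.553 43 y 0.3916 0.404 0.3964 zmax 0.0823
0.561 44 y 0.393 0.4183 0.4003 zmax 0.0827
0.569 53 y 0.3818 0.4118 0.3928 zmax 0.0899
0.577 18 y 0.3842 0.4164 0.3897 zmax 0.0899
```

```bash
python3 - <<'E'
from h import *
d=load('top0'); d2=load('side0')
H,W=420,560
vv,uu=np.mgrid[0:H,0:W]; uv=np.c_[uu.ravel(),vv.ravel()]
for yaw in (8.1,):
  a=np.radians(yaw); gx=np.array([np.cos(a),np.sin(a)]); gy=np.array([-gx[1],gx[0]])
  for n,dd in (('t',d),('s',d2)):
    c,r=rays(dd,uv); P=c+r*dd['depth'].ravel()[:,None]
    hsv=cv2.cvtColor(dd['frame'],cv2.COLOR_BGR2HSV).reshape(-1,3)
    near=(abs(P[:,0]-.56)<.06)&(abs(P[:,1]-.40)<.06)&(P[:,2]>.04)
    b=near&(hsv[:,0]>10)&(hsv[:,0]<28)&(hsv[:,1]>130)&(P[:,2]<.1)
    Q=P[b]; u=Q[:,:2]@gx; v=Q[:,:2]@gy
    print(n,'brass',b.sum(),'u',np.percentile(u,[0,5,25,50,75,95,100]).round(4),'v',np.percentile(v,[0,5,50,95,100]).round(4),'z',Q[:,2].min().round(4),Q[:,2].max().round(4))
    p=near&(P[:,2]>.062)&(P[:,2]<.09)&(hsv[:,1]<90)
    Q=P[p]; u=Q[:,:2]@gx; v=Q[:,:2]@gy
    k=(u>.57)&(u<.61); 
    print('  pin umin',np.sort(u)[:6].round(4))
    for e in np.arange(.56,.62,.006):
        kk=(u>=e)&(u<e+.006)
        if kk.sum()>3: print('   ',round(e+.003,3),v[kk].min().round(4),v[kk].max().round(4),((v[kk].min()+v[kk].max())/2).round(4),Q[kk,2].max().round(4))
    # base top
    m=(abs(P[:,2]-.012)<.004)&(hsv[:,2]>170)&(hsv[:,1]<50)
    Q=P[m]; u=Q[:,:2]@gx; v=Q[:,:2]@gy
    k=(abs(u-.63)<.1)&(abs(v-.318)<.06); u=u[k];v=v[k]
    print('  base u',np.percentile(u,[0,1,99,100]).round(4),'v',np.percentile(v,[0,1,99,100]).round(4))
E
```

```text
t brass 82 u [0.6162 0.6173 0.6186 0.6206 0.6226 0.6245 0.6254] v [0.3039 0.3063 0.3206 0.3344 0.3366] z 0.0808 0.0945
  pin umin [0.5612 0.5616 0.5621 0.5623 0.5623 0.5629]
    0.563 0.3134 0.3234 0.3184 0.0788
    0.569 0.3119 0.3251 0.3185 0.0815
    0.575 0.3111 0.3267 0.3189 0.0845
    0.581 0.3098 0.3267 0.3183 0.0811
    0.587 0.3099 0.3269 0.3184 0.0839
    0.593 0.3101 0.3264 0.3183 0.0807
    0.599 0.3109 0.3266 0.3187 0.0824
    0.605 0.31 0.3273 0.3186 0.0826
    0.611 0.3101 0.3268 0.3184 0.0828
    0.617 0.2988 0.3334 0.3161 0.0863
  base u [0.5317 0.54   0.6926 0.6936] v [0.2763 0.2769 0.3602 0.3729]
s brass 115 u [0.6168 0.6174 0.6182 0.6206 0.6236 0.6254 0.6262] v [0.2975 0.3    0.308  0.3248 0.3346] z 0.0603 0.0933
  pin umin [0.5631 0.5632 0.5634 0.5636 0.5638 0.5641]
    0.563 0.3137 0.323 0.3183 0.0789
    0.569 0.3121 0.3225 0.3173 0.08
    0.575 0.3089 0.3224 0.3156 0.0817
    0.581 0.3094 0.3227 0.3161 0.0816
    0.587 0.3096 0.3241 0.3168 0.0811
    0.593 0.3087 0.3246 0.3166 0.0816
    0.599 0.3104 0.3228 0.3166 0.0831
    0.605 0.3093 0.3213 0.3153 0.0823
    0.611 0.3101 0.3228 0.3164 0.0812
    0.617 0.3093 0.3236 0.3164 0.0817
  base u [0.5632 0.5688 0.6928 0.6937] v [0.2752 0.2783 0.3592 0.3629]
```

```bash
python3 - <<'E'
from h import *
from bench import *
d=load('top0'); d2=load('side0')
H,W=420,560
vv,uu=np.mgrid[0:H,0:W]; uv=np.c_[uu.ravel(),vv.ravel()]
A=[]
for dd in (d,d2):
    c,r=rays(dd,uv); A.append((c+r*dd['depth'].ravel()[:,None])[dd['depth'].ravel()>0])
P=np.vstack(A)
ys=np.arange(.65,-.40,-.05); xs=np.arange(.2,.9,.05)
print('y\\x ',' '.join(f'{x:4.2f}' for x in xs))
for y in ys:
    row=[]
    for x in xs:
        k=(P[:,0]>=x)&(P[:,0]<x+.05)&(P[:,1]>=y)&(P[:,1]<y+.05)
        row.append(f'{int(1000*P[k,2].max()):4d}' if k.any() else '   .')
    print(f'{y:5.2f}',' '.join(row))
for y in (.29,.30,.31,.32,.33):
    k=(abs(P[:,1]-y)<.005)&(P[:,0]>.38)&(P[:,0]<.62); print(y,P[k,2].max() if k.any() else None, P[k][P[k,2].argmax()])
m=maskpts(d,(0,150,80),(8,255,255),(350,250,435,345))
cs,_=cv2.findContours(m,0,1); c=max(cs,key=cv2.contourArea)
q=onplane(d,c.reshape(-1,2),0.032); r=cv2.minAreaRect((q[:,:2]*1000).astype(np.float32)); print('tray',r)
def q_(psi): return [0,np.cos(psi/2),np.sin(psi/2),0]
for nm,p,ps in (('hi',[.459,.4025,.3],-3.3),('grasp',[.459,.4025,.017],-3.3),('pin',[.45,.38,.064],8.1),('tray90',[.353,.258,.015],90),('tray-90',[.353,.258,.015],-90)):
    for o in (0,180,-180): 
        j=inverse_kinematics(p,q_(np.radians(ps+o))); print(nm,ps+o,None if j is None else np.round(j,2))
E
```

```text
y\x  0.20 0.25 0.30 0.35 0.40 0.45 0.50 0.55 0.60 0.65 0.70 0.75 0.80 0.85
 0.65  -10   16   16    4    4   41   41   42   88   89    4   66   68   65
 0.60   -7   14    7   13   41    4    5    5   88   89  121  160   70   67
 0.55   -6    5   11   40   41    5   70   69    5    5  166  164   69   68
 0.50  -13    6   16   42   41    6   71   71    6    5  112  106   68   69
 0.45    .    5    6    4    6    5    5    4   69   69   69    5    5    4
 0.40    .    6    6    5   47   47   82  113  101  247  248  247  247    5
 0.35    .    5    5    6   47   47   84  113  100  249  248  248  248    3
 0.30  -10   36   36   35   36    5    4    4  231  248  249  248  248    .
 0.25   -8   37    8    8   34  118  128  122  230  248  248  248  248    .
 0.20    .   37   35   37  124  169  190  170  230  249  249  249  248    1
 0.15  -11    5    5    4  137  196  238  195  231  249  377  376  249    2
 0.10   -8    4    5    4  136  191  195  190  233  300  377  377  247    4
 0.05  199    5    4    5   98  146  157  149  109   58    3    3    3    4
-0.00  201    4    5    4    5    5  
[... 1007 characters left out ...]
.    1.95  2.29]
hi 176.7 [ 0.66  0.15  1.05 -0.    1.95 -0.85]
hi -183.3 [ 0.66  0.15  1.05 -0.    1.95 -0.85]
grasp -3.3 [ 0.66  0.18  1.51 -0.    1.45  2.29]
grasp 176.7 [ 0.66  0.18  1.51 -0.    1.45 -0.85]
grasp -183.3 [ 0.66  0.18  1.51 -0.    1.45 -0.85]
pin 8.1 [ 0.64  0.09  1.52 -0.    1.52  2.07]
pin 188.1 [ 0.64  0.09  1.52 -0.    1.52 -1.07]
pin -171.9 [ 0.64  0.09  1.52 -0.    1.52 -1.07]
tray90 90 [ 0.55 -0.3   1.98 -0.    1.46  0.55]
tray90 270 [ 0.55 -0.3   1.98 -0.    1.46 -2.59]
tray90 -90 [ 0.55 -0.3   1.98 -0.    1.46 -2.59]
tray-90 -90 [ 0.55 -0.3   1.98 -0.    1.46 -2.59]
tray-90 90 [ 0.55 -0.3   1.98 -0.    1.46  0.55]
tray-90 -270 [ 0.55 -0.3   1.98 -0.    1.46  0.55]
```

```bash
python3 - <<'E'
from h import *
from bench import *
d=load('top0')
cv2.imwrite('pics/right.png',cv2.resize(d['frame'][120:420,360:560],(533,800//1-0),interpolation=cv2.INTER_CUBIC)[:600] if 0 else cv2.resize(d['frame'][120:420,360:560],(400,600)))
def q_(psi): return [0,np.cos(psi/2),np.sin(psi/2),0]
s=state(); ps=2*np.arctan2(s['ee_rot'][2],s['ee_rot'][1]); print(np.degrees(ps))
for p in ([.262,-.54,.5],[.22,-.45,.55],[.22,-.45,.6],[.2,-.4,.6]):
    j=inverse_kinematics(p,q_(ps)); print(p,None if j is None else np.round(j,2))
for p in ([.459,.4025,.15],[.43,.38,.4],[.459,.4025,.5]):
    j=inverse_kinematics(p,q_(np.radians(176.7))); print(p,None if j is None else np.round(j,2))
E
```

```text
25.945779668827825
[0.262, -0.54, 0.5] [-1.18  0.41  0.35 -0.    2.39 -0.06]
[0.22, -0.45, 0.55] [-1.18  0.18  0.51 -0.    2.45 -0.07]
[0.22, -0.45, 0.6] None
[0.2, -0.4, 0.6] [-1.18  0.17  0.41 -0.    2.57 -0.07]
[0.459, 0.4025, 0.15] [ 0.66  0.12  1.34 -0.    1.68 -0.85]
[0.43, 0.38, 0.4] [ 0.66  0.13  0.88 -0.    2.13 -0.85]
[0.459, 0.4025, 0.5] [ 0.66  0.45  0.28 -0.    2.41 -0.85]
```

View pics/right.png

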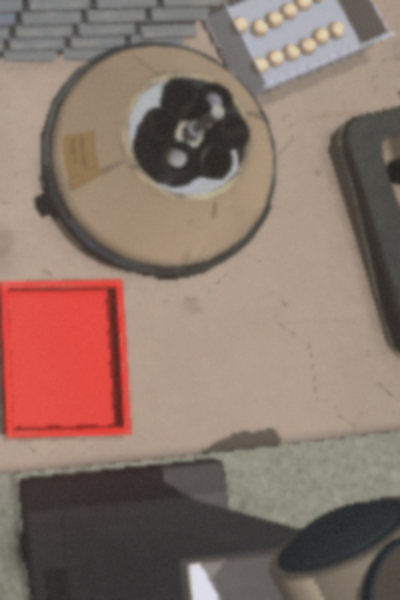

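```bash
cat >> h.py <<'E'
def q_(deg): a=np.radians(deg)/2; return [0,np.cos(a),np.sin(a),0]
def st(s): return f"t={s['time']:.2f} p={np.round(s['ee_pos'],4)} f={np.round(s['ft_force'],2)} m={np.round(s['moment'],2)} gap={s['finger_gap']:.4f}"
GA=np.radians(8.1); GX=np.array([np.cos(GA),np.sin(GA),0]); GY=np.array([-GX[1],GX[0],0])
def uv2w(u,v,z): return (u*GX+v*GY+np.array([0,0,z]))
E
python3 - <<'E'
from h import *
from bench import *
movej([-1.175,.17,.41,0,2.57,-.057]); print(st(state()))
movej([.66,.17,.41,0,2.57,-.85]); print(st(state()))
move_to([.459,.4025,.11],q_(176.7)); s=state(); print(st(s),s['ee_rot'].round(3))
for n in ('side','top'):
    d=get_image(n); pickle.dump(d,open(f'{n}1.pkl','wb')); cv2.imwrite(f'pics/{n}1.png',d['frame'])
E
```

```text
t=1.57 p=[ 0.2042 -0.4006  0.5957] f=[ 0.19  0.16 -0.1 ] m=[-0.    0.01  0.01] gap=0.0877
t=4.10 p=[0.333  0.3007 0.5971] f=[ 0.4  -0.34  0.67] m=[ 0.05 -0.17  0.03] gap=0.0876
t=5.96 p=[0.4597 0.403  0.1118] f=[ 0.32 -0.5  -0.59] m=[ 0.05 -0.13 -0.  ] gap=0.0880 [0.001 0.029 1.    0.001]
```

```bash
python3 -c "
import cv2,numpy as np
a=cv2.imread('pics/side1.png')[150:310,170:390];b=cv2.imread('pics/top1.png')[150:310,240:460]
cv2.imwrite('pics/c1.png',np.vstack([cv2.resize(a,(412,300)),cv2.resize(b,(412,300))]))"
```

```text
(no output)
```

View pics/c1.png

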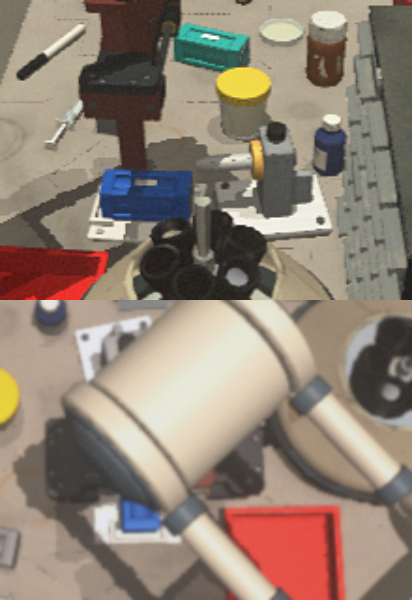

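Candidates shaped like the sleeve are the blue one in the white cradle (top 313,250), the teal one (165,231) and the grey spare (226,278). The blue one matches the name and place, and the crop top0cc confirmed it. In side0cc its grey lip shows at the right end (cols 271-273), which is world +x, facing the gauge. In the pictures just taken, the gripper stands centred over it.

```bash
python3 - <<'E'
from h import *
from bench import *
move_l([.459,.4025,.017],speed=0.08); print(st(state()))
close(); print(st(state()))
move_l([.459,.4025,.10],speed=0.12); hold(.1); s=state(); print(st(s))
d=get_image('side'); pickle.dump(d,open('side2.pkl','wb'))
cv2.imwrite('pics/side2c.png',cv2.resize(d['frame'][190:310,190:380],None,fx=4,fy=4,interpolation=cv2.INTER_CUBIC))
d=get_image('top'); pickle.dump(d,open('top2.pkl','wb'))
cv2.imwrite('pics/top2c.png',d['frame'])
E
```

```text
t=7.38 p=[0.4594 0.4028 0.0179] f=[ 0.01 -0.42 -0.67] m=[ 0.06 -0.14  0.05] gap=0.0881
t=8.20 p=[0.459  0.4025 0.017 ] f=[ 0.6   0.32 -0.06] m=[ 0.08 -0.19 -0.  ] gap=0.0381
t=9.14 p=[0.4584 0.4021 0.0984] f=[ 0.32  0.81 -1.37] m=[ 0.07 -0.17  0.  ] gap=0.0379
```

View pics/side2c.png

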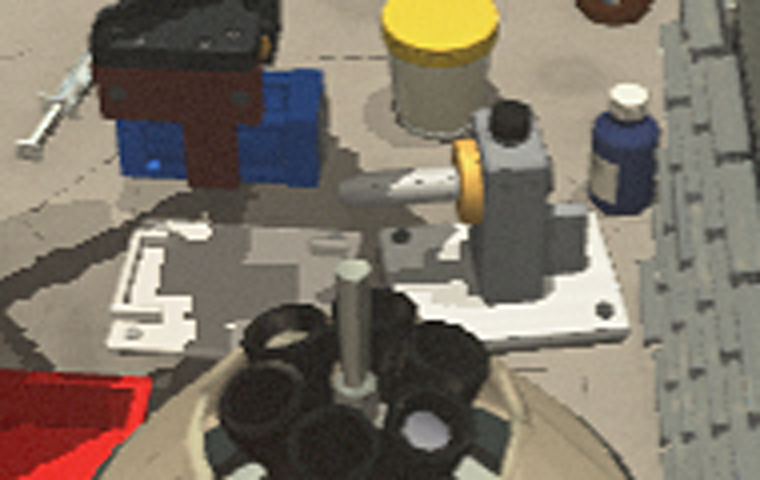

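```bash
cat >> h.py <<'E'
def meas(d):
    H,W=420,560
    vv,uu=np.mgrid[0:H,0:W]; uv=np.c_[uu.ravel(),vv.ravel()]
    c,r=rays(d,uv); P=c+r*d['depth'].ravel()[:,None]
    hsv=cv2.cvtColor(d['frame'],cv2.COLOR_BGR2HSV).reshape(-1,3)
    G=np.c_[P@GX,P@GY,P[:,2]]
    b=(hsv[:,0]>105)&(hsv[:,0]<125)&(hsv[:,1]>90)&(abs(G[:,0]-.53)<.1)&(abs(G[:,1]-.318)<.04)&(P[:,2]>.03)
    Q=G[b]; um=np.percentile(Q[:,0],99.)
    top=Q[Q[:,2]>np.percentile(Q[:,2],98)-.004]; fr=Q[(Q[:,1]<np.percentile(Q[:,1],3)+.004)]
    print('n',len(Q),'u',np.percentile(Q[:,0],[.5,99.5]).round(4),'zrange',np.percentile(Q[:,2],[1,50,99]).round(4),'v',np.percentile(Q[:,1],[1,50,99]).round(4))
    print(' top z med',np.median(top[:,2]).round(4),'front v med',np.median(fr[:,1]).round(4))
    # front face v vs u
    A=np.c_[fr[:,0]-fr[:,0].mean(),np.ones(len(fr))]; k=np.linalg.lstsq(A,fr[:,1],rcond=None)[0]; print(' front slope deg',np.degrees(np.arctan(k[0])).round(2))
    A=np.c_[top[:,0]-top[:,0].mean(),np.ones(len(top))]; k=np.linalg.lstsq(A,top[:,2],rcond=None)[0]; print(' top slope deg',np.degrees(np.arctan(k[0])).round(2))
    return G,hsv
E
python3 - <<'E'
from h import *
from bench import *
move_l(uv2w(.4996,.3182,.064),speed=0.1,orientation=q_(188.1)); hold(.15); s=state(); print(st(s), s['ee_rot'].round(4))
e=np.array(s['ee_pos']); print('uvz',e@GX,e@GY,e[2])
d=get_image('side'); pickle.dump(d,open('side3.pkl','wb')); meas(d)
cv2.imwrite('pics/side3c.png',cv2.resize(d['frame'][190:310,190:380],None,fx=4,fy=4,interpolation=cv2.INTER_CUBIC))
E
```

```text
t=9.95 p=[0.4503 0.386  0.065 ] f=[-0.23  0.22 -0.59] m=[ 0.09 -0.13 -0.05] gap=0.0380 [ 7.000e-04 -7.030e-02  9.975e-01  5.000e-04]
uvz 0.500176227728908 0.3186627368684006 0.06502257729832757
n 542 u [0.457  0.5456] zrange [0.0561 0.0741 0.0939] v [0.2975 0.3013 0.3332]
 top z med 0.0922 front v med 0.3005
 front slope deg -0.07
 top slope deg 0.51
```

View pics/side3c.png

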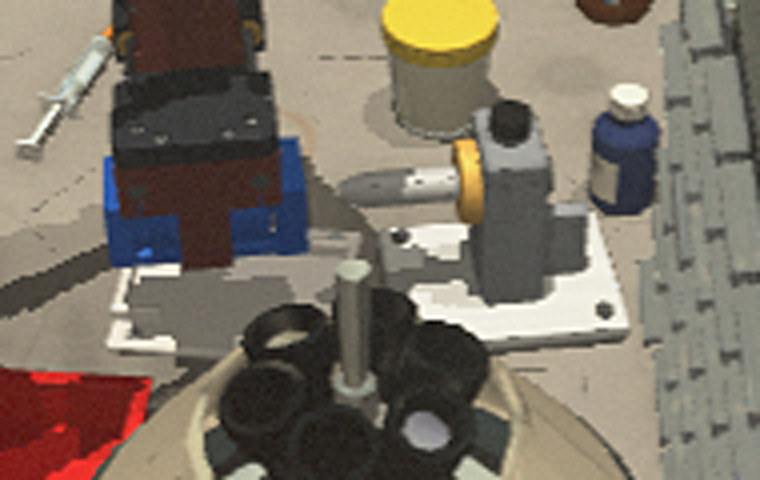

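```bash
cat > ins.py <<'E'
from h import *
from bench import *
import json
s=state(); F0=np.mean([state()['ft_force'] for _ in range(1)],axis=0); dv=dz=0.
print(st(s),'F0',F0.round(2))
U0,V0,Z0=.4996,.3182,.0637
u=.4996; log=[]
plan=[.509]+list(np.arange(.515,.5416,.0065))+list(np.arange(.5435,.5725,.002))
for u in plan:
    move_l(uv2w(u,V0+dv,Z0+dz),speed=0.06 if u<.542 else 0.03)
    s=state(); F=np.array(s['ft_force'])-F0; e=np.array(s['ee_pos'])
    fu,fv,fz=F@GX,F@GY,F[2]
    print(f"t={s['time']:.2f} cmd {u:.4f} u={e@GX:.4f} v={e@GY:.4f} z={e[2]:.4f} f=({fu:.1f},{fv:.1f},{fz:.1f}) m={np.round(s['moment'],2)} sh=({dv*1e3:.2f},{dz*1e3:.2f})")
    if abs(fv)>2: dv+=np.clip(fv*1e-4,-6e-4,6e-4)
    if abs(fz)>2: dz+=np.clip(fz*1e-4,-6e-4,6e-4)
    if fu<-6 or max(abs(fv),abs(fz))>14: print('STOP'); break
json.dump([u,dv,dz],open('ins.json','w'))
hold(.1); s=state(); F=np.array(s['ft_force'])-F0; e=np.array(s['ee_pos']); print(st(s),e@GX,e@GY,(F@GX).round(1),(F@GY).round(1))
d=get_image('side'); pickle.dump(d,open('side4.pkl','wb')); meas(d)
cv2.imwrite('pics/side4c.png',cv2.resize(d['frame'][190:310,190:380],None,fx=4,fy=4,interpolation=cv2.INTER_CUBIC))
E
python3 ins.py
```

```text
t=10.00 p=[0.4503 0.3859 0.065 ] f=[-0.21  0.3  -1.  ] m=[ 0.1  -0.14 -0.02] gap=0.0380 F0 [-0.21  0.3  -1.  ]
t=10.31 cmd 0.5090 u=0.5095 v=0.3182 z=0.0637 f=(-0.2,-0.2,-0.0) m=[ 0.09 -0.07  0.03] sh=(0.00,0.00)
t=10.56 cmd 0.5150 u=0.5153 v=0.3181 z=0.0636 f=(0.1,0.1,0.6) m=[ 0.11 -0.1   0.03] sh=(0.00,0.00)
t=10.82 cmd 0.5215 u=0.5218 v=0.3181 z=0.0636 f=(-0.2,-0.2,-0.5) m=[ 0.06 -0.08  0.07] sh=(0.00,0.00)
t=11.07 cmd 0.5280 u=0.5283 v=0.3182 z=0.0637 f=(0.4,-1.0,0.2) m=[ 0.08 -0.13  0.01] sh=(0.00,0.00)
t=11.33 cmd 0.5345 u=0.5348 v=0.3181 z=0.0637 f=(0.1,-0.3,0.2) m=[ 0.04 -0.14  0.02] sh=(0.00,0.00)
t=11.59 cmd 0.5410 u=0.5413 v=0.3181 z=0.0637 f=(0.4,-0.6,0.1) m=[ 0.04 -0.08 -0.  ] sh=(0.00,0.00)
t=11.84 cmd 0.5435 u=0.5436 v=0.3182 z=0.0637 f=(-0.6,-0.4,0.2) m=[ 0.07 -0.14  0.02] sh=(0.00,0.00)
t=12.09 cmd 0.5455 u=0.5456 v=0.3182 z=0.0637 f=(-0.3,0.1,0.1) m=[ 0.12 -0.17  0.01] sh=(0.00,0.00)
t=12.34 cmd 0.5475 u=0.5476 v=0.3182 z=0.0637 f=(-0.3,-0.8,-0.7) m=[ 0.08 -0.1   0.03] sh=(0.00,0.00)
t=12.59 cmd 0.5495 u=0.5496 v=0.3182 z=0.0637 f=(0.5,-1.3,0.2) m=[ 0.1  -0.09 -0.06
[... 720 characters left out ...]
=14.59 cmd 0.5655 u=0.5656 v=0.3182 z=0.0637 f=(0.7,-0.2,-0.1) m=[ 0.09 -0.13  0.07] sh=(0.00,0.00)
t=14.84 cmd 0.5675 u=0.5676 v=0.3182 z=0.0637 f=(-0.4,-0.2,-0.2) m=[ 0.06 -0.18  0.02] sh=(0.00,0.00)
t=15.09 cmd 0.5695 u=0.5694 v=0.3183 z=0.0637 f=(-1.4,0.4,-0.5) m=[0.07 0.09 0.01] sh=(0.00,0.00)
t=15.34 cmd 0.5715 u=0.5694 v=0.3184 z=0.0638 f=(-9.8,-1.4,4.4) m=[-0.25  1.12 -0.05] sh=(0.00,0.00)
STOP
t=15.44 p=[0.5189 0.3955 0.0637] f=[-9.16 -1.88  2.81] m=[-0.19  1.2  -0.07] gap=0.0381 0.5694567382463149 0.31839104416805125 -9.2 -0.9
n 557 u [0.5256 0.6145] zrange [0.0547 0.0736 0.0926] v [0.2975 0.3011 0.3347]
 top z med 0.0906 front v med 0.3003
 front slope deg 0.1
 top slope deg -0.85
```

View pics/side4c.png

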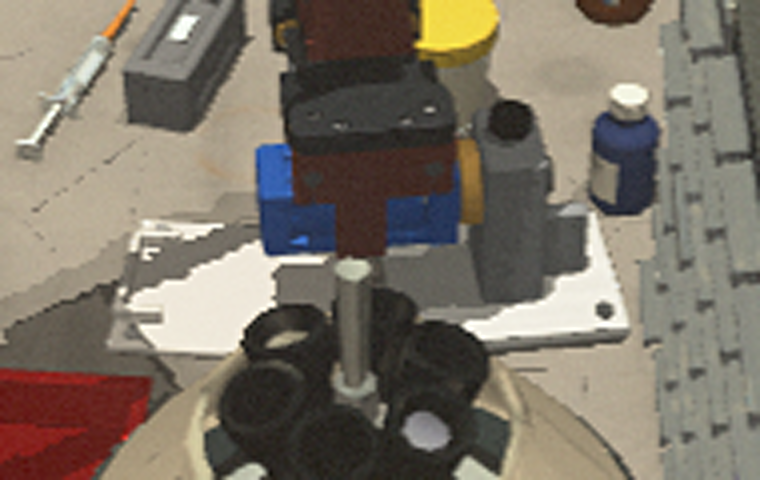

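The sleeve stopped at TCP u = 0.5694, where 0.5696 was expected for contact with the shoulder. In the picture the blue end (about 460,190 in the crop) sits right against the brass (465,190), so the sleeve is good. Next I draw it off and put it back in the white cradle.

```bash
python3 - <<'E'
from h import *
from bench import *
move_l(uv2w(.5685,.3182,.0637),speed=0.03); print(st(state()))
move_l(uv2w(.488,.3182,.0637),speed=0.08); print(st(state()))
move_l([.450,.4025,.048],speed=0.08,orientation=q_(176.5)); hold(.1);print(st(state()))
d=get_image('side'); meas(d)
move_l([.459,.4025,.026],speed=0.06); print(st(state()))
move_l([.459,.4025,.0178],speed=0.03); hold(.15); s=state(); print(st(s))
d=get_image('side'); pickle.dump(d,open('side5.pkl','wb'))
cv2.imwrite('pics/side5c.png',cv2.resize(d['frame'][190:310,190:380],None,fx=4,fy=4,interpolation=cv2.INTER_CUBIC))
E
```

```text
t=15.74 p=[0.5182 0.3952 0.0638] f=[-0.19  0.74 -2.56] m=[ 0.09 -0.14  0.06] gap=0.0380
t=16.90 p=[0.4387 0.3838 0.0637] f=[-0.57  0.59 -0.91] m=[ 0.07 -0.09  0.06] gap=0.0378
t=17.49 p=[0.4502 0.4023 0.0483] f=[ 1.06  0.19 -0.66] m=[ 0.06 -0.14 -0.08] gap=0.0381
n 599 u [0.4573 0.5485] zrange [0.0399 0.0605 0.0774] v [0.3066 0.3198 0.344 ]
 top z med 0.0754 front v med 0.3091
 front slope deg -7.57
 top slope deg 2.88
t=18.09 p=[0.4589 0.4023 0.0254] f=[-0.6   0.12 -0.91] m=[ 0.06 -0.09 -0.03] gap=0.0375
t=18.67 p=[0.459  0.4025 0.0179] f=[ 0.78 -0.49 -1.48] m=[ 0.08 -0.17 -0.  ] gap=0.0378
```

View pics/side5c.png

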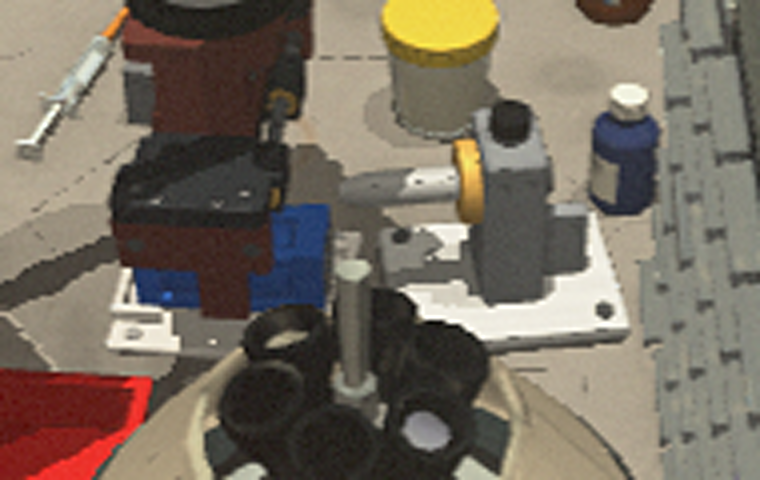

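```bash
python3 - <<'E'
from h import *
from bench import *
move_l([.459,.4025,.0172],speed=0.03); print(st(state()))
gripper_open(); print(st(state()))
move_l([.459,.4025,.14],speed=0.12); print(st(state()))
j=list(state()['joint_pos']); movej([j[0],.17,.41,0,2.57,j[5]]); print(st(state()))
movej([j[0]-.7,.17,.41,0,2.57,j[5]]);print(st(state()))
for n in ('side','top'):
    d=get_image(n); pickle.dump(d,open(f'{n}6.pkl','wb')); cv2.imwrite(f'pics/{n}6.png',d['frame'])
d=load('top6')
m=maskpts(d,(100,110,60),(130,255,255),(290,215,340,285))
cs,_=cv2.findContours(m,0,1); c=max(cs,key=cv2.contourArea)
box=cv2.boxPoints(cv2.minAreaRect(c)); P=onplane(d,box,0.044); print(box.round(1),P.round(4),P.mean(0)); print(pts(d,[[313,230],[313,268]]).round(4))
E
```

```text
t=18.97 p=[0.459  0.4025 0.0172] f=[ 0.03  0.73 -1.23] m=[ 0.02 -0.16  0.07] gap=0.0375
t=19.87 p=[0.459  0.4025 0.0172] f=[ 0.8  -0.75 -0.25] m=[ 0.07 -0.18  0.03] gap=0.0880
t=21.04 p=[0.4586 0.4022 0.1387] f=[-0.13  0.31  1.27] m=[ 0.1  -0.16  0.04] gap=0.0876
t=22.81 p=[0.3321 0.3031 0.5957] f=[ 0.7  -0.17 -0.58] m=[ 0.07 -0.18  0.02] gap=0.0877
t=23.98 p=[0.4482 0.0186 0.5971] f=[-0.28  0.1  -0.98] m=[-0.05 -0.14 -0.07] gap=0.0876
[[303.8 226. ]
 [323.  225.5]
 [324.3 271.9]
 [305.2 272.5]] [[0.5035 0.4177 0.044 ]
 [0.5018 0.3814 0.044 ]
 [0.4141 0.3871 0.044 ]
 [0.4159 0.4227 0.044 ]] [0.45881557 0.40222428 0.044     ]
[[0.4945 0.4011 0.0446]
 [0.423  0.4075 0.0448]]
```

```bash
python3 -c "
import cv2,numpy as np
a=cv2.imread('pics/side6.png')[140:310,170:390];b=cv2.imread('pics/top6.png')
b=b[150:350,150:440]
cv2.imwrite('pics/c6.png',np.vstack([cv2.resize(a,(410,300)),cv2.resize(b,(410,282))]))"
```

```text
(no output)
```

View pics/c6.png

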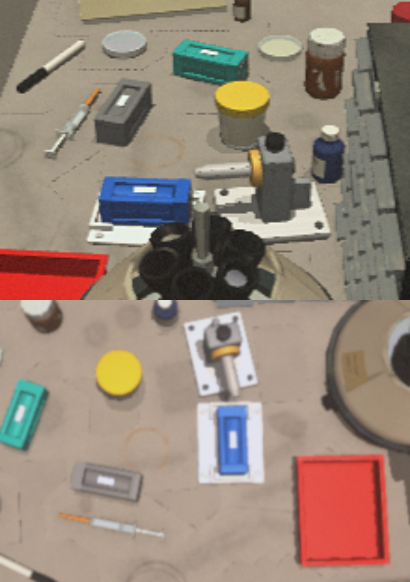

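The blue sleeve (top 314,249) lies flat in the white cradle. Its centre is at (0.459, 0.402), the same as at the start, with its top at 44-45 mm. The grey spare, yellow-lidded cup and blue bottle have not moved, and the arm is clear.

```bash
python3 -c "
from bench import *
print(job_done(), state()['time'])"
```

```text
the job is handed in; nothing more can be done
the job is handed in; nothing more can be done
```

The blue sleeve is good: its rim came right up against the brass shoulder. I drew it off, laid it flat back in the white cradle and handed the job in.

- **Gauge test:** The sleeve slid on with under 2 N of side force. It stopped at a gripper position of 0.5694 m along the gauge axis; contact with the shoulder was expected at 0.5696 m. The push peaked at about 10 N, and the side picture showed no gap between rim and shoulder.
- **Placement:** The last pictures put the sleeve centre at (0.459, 0.402) m, within 0.5 mm of where it started. Its top is 44–45 mm up, as it should be for a sleeve lying flat.
- **Bystanders:** By eye in the before and after pictures, the grey spare, the yellow-lidded cup and the blue bottle had not moved.
- **Time:** The clock stood at about 24 s when I took the last pictures, with the arm clear of everything.

No check failed. The only weak point was finding the open end. Before the grasp, the grey lip showed as a strip only 1–2 pixels wide, and the sleeve sliding fully onto the pin then confirmed it.

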